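Open the guard of the cube press

TASK

Open the front guard of the little green cube press so that the tested mortar cube can be changed for the next one: pull up the spring knob that locks the guard and twist it clockwise until it drops into its rest notch and stays retracted by itself. Then swing the guard forward by its ball and lower it gently, without letting it fall, until it lies flat on its rubber stops, and let go. Do not knock over or shift the cubes and the brush waiting beside the press.

Things in the scene. Friction and masses are not known exactly. Their poses are not given: they have to be found in the camera images.
- knob_center (a point): centre of the black fluted round knob, 34 mm across, 22 mm tall, of the indexing plunger on the green bracket at the left of the press; rises with it. Its axis is upright; a white line on top points along its tooth. Under it a steel sleeve, 31 mm across (35 mm at its nut), stands on the bracket, whose flat top is 36 mm below this point while the knob is down
- plunger (a joint): pull of the knob and its pin, m: 0 = down, pin 5 mm into the guard's ear (locked); 0.0155 = end stop. The spring pulls down with 6 N at 0, 11 N at 0.012. A tooth under the knob stands in a deep slot and is clear to turn only above 0.012. Let down on the sleeve's plain rim it rests at 0.011 to 0.012 (not secured), in the 4 mm deep rest notch at 0.007 to 0.008, held, pin clear of the guard
- knob (a joint): turn of the knob, rad, clockwise from above: 0 = tooth in its deep slot, pointing to the press's front; range -0.05 to 1.85. The rest notch's middle lies anywhere from 0.95 to 1.50, hidden under the knob: feel for it. The 4 mm tooth drops in within about 0.08 rad of the middle; before and beyond is plain rim. Once clear of the slot it turns easily (under 0.1 N m)
- ball_center (a point): centre of the black ball, 28 mm across, on top of the yellow-framed clear guard; its 9 mm stem lies in the guard's plane and the guard's edge is 35 mm away. Swings with the guard on a circle of 142 mm about the hinge line. Axis y: along the hinge line, to the press's left
- guard_hinge (a point): middle of the guard's hinge line at the front foot of the press, 52 mm above the worktop. Axes of the press: x to its back, y along the hinge to its left, z up; the guard opens to -x. The press stands fixed. From this point its crosshead begins 74 mm back with its top 146 mm up; its highest part is 197 mm up and over 70 mm back
- guard (a joint): opening of the guard, rad: 0 = closed, leaning 0.122 inward on its posts (stays so when unlocked); 0.122 = upright; 1.693 = flat on its stops, ball centre 52 mm above the worktop. Past upright it falls freely if let go (0.35 kg, about 2 N at the ball when flat). 160 mm wide; an ear at its left passes under the bracket
- next_cube_a: grey mortar test cube, 28 mm, waiting on the worktop to the right of the press; origin under its middle
- next_cube_b: second waiting mortar cube, 28 mm; origin under its middle
- next_cube_c: third waiting mortar cube, 28 mm; origin under its middle
- brush: dusting brush, 206 mm long, 10 mm high, lying beside the cubes; origin under its middle, y along the handle

How it is judged:
On the way:
1. the knob is parked in its rest notch with the hand off it, the guard still closed (value of joint plunger between 0.0055 and 0.0095 m and value of joint guard below 0.1 rad and contact force between the fingers and knob below 0.1 N), for 0.2 s.
At the end, for the whole second after the job is handed in: The knob sits in its rest notch (pulled up by 5.5 to 9.5 mm, held by itself) and the guard lies on its stops (opened by more than 1.64 rad of 1.693), at rest (value of joint plunger between 0.0055 and 0.0095 m and value of joint guard above 1.64 rad and velocity of joint guard below 0.05 rad/s); the robot touches nothing.
It fails at once if the guard falls or is slammed: it turns faster than 3 rad/s (velocity of joint guard above 3 rad/s).
It fails at once if a waiting cube or the brush is shifted by more than 20 mm (distance of any of next_cube_a, next_cube_b, next_cube_c, brush from where it was at the start of the episode above 0.02 m).
It also fails if it takes over 58 s, if anything falls off the work surface, if the arm or the gripper's body presses on something with over 40 N, if the wrist force passes 120 N, or if a joint passes its speed limit or range.

ROBOT

A 7-joint arm with a two-finger parallel gripper is mounted at the origin on a cart in front of the work surface, level with it; the furniture and walls round the work are solid. World frame = base frame: x ahead of the robot, y to its left, z up, the work surface at z = 0. Lengths are in m, angles in rad, forces in N, time in s.
With the tool pointing down it reaches from about 0.425 to 0.95 m from the base axis. Payload 4.7 kg.
Tool frame: the origin (TCP) lies on the centre line of the jaws, within the pads' length; the fingertips stand 25 mm ahead of it and the grasp point (between the pads) lies 6 mm ahead of it; z points along the fingers, y is the line along which they close (so a half turn about z gives the same grasp; the last joint's range is limited). The gripper opens to 87 mm and grips with 3 to 60 N. Pads are 19 mm wide; open, the fingers measure 117 mm over their backs; the gripper's body (75 mm by 190 mm) begins 51 mm behind the grasp point.
Start: joints at [-1.22, 0.469, -0.049, 1.532, 0.024, 1.141, -0.082], TCP at [0.25, 0.627, 0.248] pointing down, gripper open.
Joint ranges: [-2.59, 2.59], [-0.33, 1.99], [-1.39, 1.29], [0.1, 2.45], [-1.04, 4.18], [0.21, 1.99], [-2.66, 2.66]. Speed limits (rad/s): [2.57, 2.57, 3.14, 3.14, 3.14, 3.14, 3.14].

INTERFACE

Orientations are given as [roll, pitch, yaw] about the fixed x, y, z axes, in that order (R = Rz(yaw) Ry(pitch) Rx(roll)).
In Python, from bench import bot gives the robot as it stands. The module is installed in compiled form; this text tells all that it offers.
- The arm moves only by the tool servo_tool, never from a script. Its arguments are lists of equal length, an entry for each row: "delta_pos": the shift along the world's x, y, z scaled (see below), a list of three; "delta_rot": the turn, a rotation vector about the world's x, y, z scaled (see below), a list of three. A call has exactly 5 rows; each row is the pose to reach, as a shift and turn from the pose commanded when the call began; what a row does not reach only later rows make up. The controller multiplies each number of a shift by 8 cm and each number of a turn by 120 degrees. A row lasts 1/10 s, in which the tool goes at most 50 mm and 8.59 degrees, less where a joint would pass 70% of its speed; a pose out of reach is approached as far as the arm can. A call with a number of a shift or a turn outside -1 to 1 is refused whole. A call with a gripper value outside its range is refused whole. "gripper" is the opening, from 0 (shut) to 1 (fully open), set as the call begins (left out, the last holds). The fingers move at their own pace and stop on an object; "force" is the grip in N (left out, the last holds). Time passes only in rows, so rows that repeat a pose let the fingers close, or fill a call up. It gives the time, the measured TCP pose, the force, the opening and the grip force at its end, in the units of the state.
- bot.get_obs(): the state, without advancing time (a new reading comes with each control period).
- bot.snapshot(name): name is "scene" or "top"; returns a dict with "color" (384x512x3 uint8, red, green, blue), "range_z" (384x512 float32, m along the optical axis (not along the pixel's ray), 0 where there is no reading), "fx", "fy", "cx", "cy" (pixels), "world_from_camera" (4x4, takes a point from camera to world coordinates). Camera axes: x right, y down, z forward; pixel columns grow to the right and rows downward; lengths in m; the calibration is good to about 2 mm. A picture is of the moment at which its call begins.
- bot.close_job(): hands the job in; it is judged then, once.
The state is a dict: "time": time; "joints": joint angles; "qvel": joint speeds; "joint_torque": joint torques, N m; "tool_pos": TCP position; "orientation": TCP orientation; "force": force on the tool from outside, world axes, zero at the start; "torque": the same for the moment, N m; "opening": finger opening in m; "finger_force": force on a finger pad.
Only numpy, scipy, OpenCV 4.12 (cv2) and the standard library are available. Lean on these libraries where they do the work, as an engineer would, in place of code of your own. Each camera call takes 0.05 s, during which the arm holds its last target. There are 200 camera calls.

## Working session

There is one attempt and no reset: what is moved stays moved. The work goes in short steps, Python scripts to look and compute and a tool call to move; the robot and the scene stay as the last step left them, time stands still between calls to the robot, and variables do not carry over. Pictures are saved under pics/ and viewed, at most 10 in all, crops included, and the job is handed in when it is done.

Besides the shell and the picture viewer there is one more tool, called after "Emit:" by a JSON object that holds its "op" and its "data". servo_tool: Moves the arm, as the interface text tells. Its arguments: {"type":"object","properties":{"delta_pos":{"type":"array","items":{"type":"array","items":{"type":"number","minimum":-1,"maximum":1}}},"delta_rot":{"type":"array","items":{"type":"array","items":{"type":"number","minimum":-1,"maximum":1}}},"gripper":{"type":"number"},"force":{"type":"number"}},"required":["delta_pos","delta_rot"]}

```bash
mkdir -p pics; python3 - <<'E'
from bench import bot
import numpy as np,cv2
o=bot.get_obs(); print(o)
for n in("scene","top"):
    s=bot.snapshot(n); np.savez(n+".npz",**s)
    print(n,s["fx"],s["cx"],s["cy"],s["world_from_camera"].round(3).tolist())
    cv2.imwrite(f"pics/{n}0.png",cv2.resize(s["color"][...,::-1],None,fx=1.5,fy=1.5))
E
```

```text
{'time': 0.0, 'joints': array([-1.21991577,  0.46944827, -0.04860827,  1.53370937,  0.02410252,
        1.14096742, -0.08231526]), 'qvel': array([ 0.00086156,  0.00098157,  0.00051586,  0.00057995,  0.00099121,
       -0.00095602, -0.00064146]), 'joint_torque': array([-7.49637366e-04, -5.07972908e+01, -8.09142203e-02, -2.36156291e+01,
       -6.13156683e-02,  3.79449246e-02,  1.67784051e-04]), 'tool_pos': array([0.25001105, 0.62639799, 0.24648827]), 'orientation': array([-3.13964719e+00,  6.71052642e-05,  2.76184182e+00]), 'force': array([-0.22745905, -0.22451559,  0.13563974]), 'torque': array([-0.05762579, -0.00393535, -0.00951785]), 'finger_force': 0.0, 'opening': 0.08692762232473875}
scene 347.89359483903957 264.18406309027887 190.68619785376228 [[0.615, -0.407, 0.676, -0.081], [-0.788, -0.305, 0.534, -0.312], [-0.011, -0.861, -0.508, 0.584], [0.0, 0.0, 0.0, 1.0]]
top 479.5193640076164 244.98908467244897 192.48136306732678 [[0.01, -0.984, 0.177, 0.311], [-1.0, -0.006, 0.02, 0.122], [-0.018, -0.177, -0.984, 1.188], [0.0, 0.0, 0.0, 1.0]]
```

View pics/scene0.png

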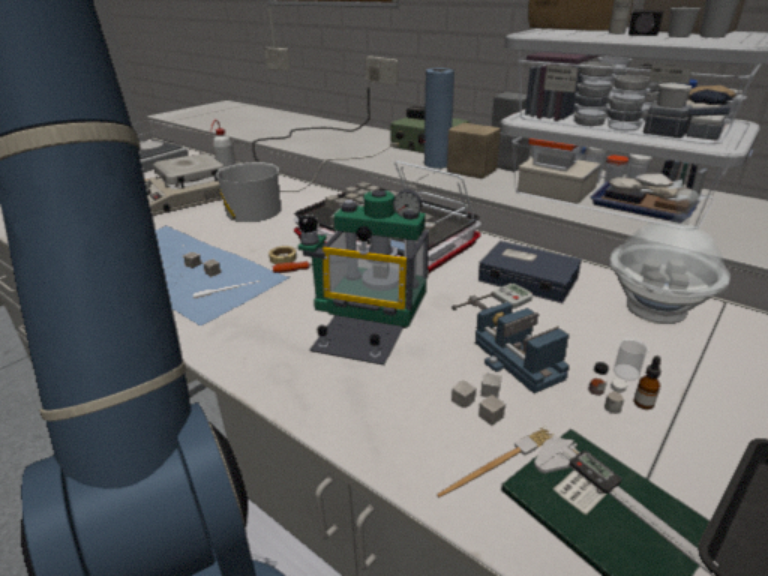

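View pics/top0.png

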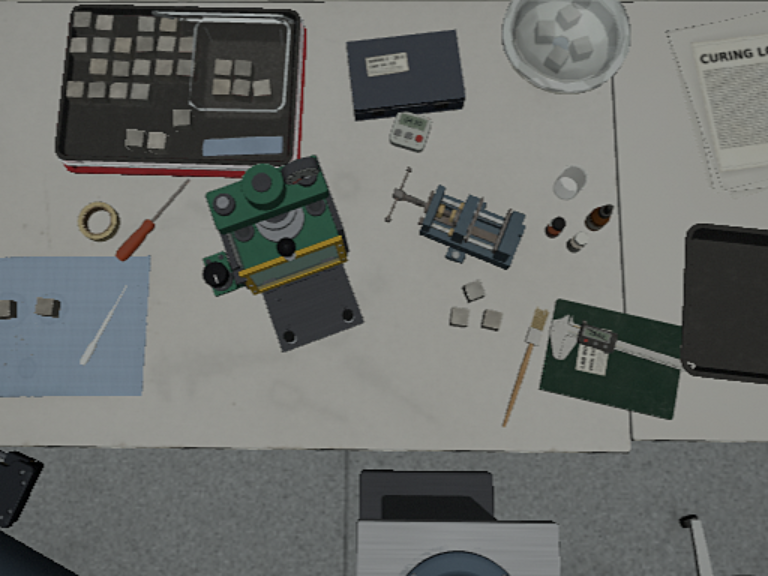

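The scene picture shows the press at (370,260) with the knob at (309,228) and the ball at (363,234). In the top picture the knob is at (215,274), the ball at (286,247) and the guard frame runs (250,287)–(345,255). The cubes and brush sit well to the right.

```bash
cat > h.py <<'E'
import numpy as np,cv2
def load(n): return dict(np.load(n+".npz"))
def pts(s,m):
    v,u=np.nonzero(m&(s["range_z"]>0)); z=s["range_z"][v,u]
    c=np.c_[(u-s["cx"])/s["fx"]*z,(v-s["cy"])/s["fy"]*z,z]; T=s["world_from_camera"]
    return c@T[:3,:3].T+T[:3,3],u,v
def ray(s,u,v,z):
    T=s["world_from_camera"]; d=T[:3,:3]@np.array([(u-s["cx"])/s["fx"],(v-s["cy"])/s["fy"],1]); o=T[:3,3]
    return o+d*(z-o[2])/d[2]
def tri(s1,p1,s2,p2):
    A=[];b=[]
    for s,(u,v) in((s1,p1),(s2,p2)):
        T=s["world_from_camera"]; d=T[:3,:3]@np.array([(u-s["cx"])/s["fx"],(v-s["cy"])/s["fy"],1]); d/=np.linalg.norm(d)
        P=np.eye(3)-np.outer(d,d); A.append(P); b.append(P@T[:3,3])
    return np.linalg.lstsq(np.vstack(A),np.hstack(b),rcond=None)[0]
def win(s,u0,u1,v0,v1):
    m=np.zeros(s["range_z"].shape,bool); m[v0:v1,u0:u1]=1; return m
E
python3 - <<'E'
from h import *
W={"top":{"knob":(130,158,168,198),"ball":(180,202,155,176)},"scene":{"knob":(196,216,140,170),"ball":(234,250,148,164)}}
for n in("top","scene"):
    s=load(n); hsv=cv2.cvtColor(s["color"],cv2.COLOR_RGB2HSV)
    for k,w in W[n].items():
        m=win(s,*w)&(s["color"].max(2)<50)
        nn,l,st,c=cv2.connectedComponentsWithStats(m.astype(np.uint8)); i=1+st[1:,4].argmax()
        p,u,v=pts(s,l==i); print(n,k,st[i],c[i],"med",np.median(p,0).round(4),"lo/hi z",np.percentile(p[:,2],[5,50,95]).round(4), "ext",np.ptp(p,0).round(3))
        if k=="knob":
            q=p[p[:,2]>np.percentile(p[:,2],90)-.006]; print(" top",q.mean(0),((q.max(0)+q.min(0))/2).round(4),len(q))
            wm=win(s,*w)&(s["color"].min(2)>110); p,u,v=pts(s,wm); print(" white",len(u),np.c_[u,v,s["color"][v,u].min(1)].tolist()[:12],p.mean(0))
    m=(hsv[...,0]>18)&(hsv[...,0]<32)&(hsv[...,1]>150)&(hsv[...,2]>80)&(win(s,150,300,140,220))
    p,u,v=pts(s,m); hi=p[p[:,2]>p[:,2].max()-.015]
    d=np.linalg.svd(hi[:,:2]-hi[:,:2].mean(0),full_matrices=False)[2][0]
    print(n,"yellow",len(p),p.min(0),p.max(0),"top edge mean",hi.mean(0),"dir",d, "yaw",np.arctan2(d[1],d[0]),"len",np.ptp((hi[:,:2])@d))
    a=p-p.mean(0); print(" plane normal",np.linalg.svd(a,full_matrices=False)[2][2])
s=load("top")
cv2.imwrite("pics/crop.png",np.hstack([cv2.resize(load("top")["color"][140:250,120:250,::-1],None,fx=3,fy=3,interpolation=2),cv2.resize(load("scene")["color"][120:230,180:310,::-1],None,fx=3,fy=3,interpolation=2)]))
E
```

```text
top knob [135 174  23  20 274] [145.4379562  182.94160584] med [0.507  0.3501 0.2122] lo/hi z [0.154  0.2122 0.2159] ext [0.045 0.033 0.121]
 top [0.50755063 0.3551682  0.213454  ] [0.5072 0.3554 0.2134] 177
 white 282 [[130, 168, 145], [131, 168, 144], [132, 168, 144], [133, 168, 144], [134, 168, 143], [135, 168, 144], [136, 168, 143], [137, 168, 145], [138, 168, 144], [139, 168, 144], [140, 168, 146], [141, 168, 146]] [0.53921102 0.41771873 0.01410997]
top ball [183 156  16  15 139] [190.29496403 164.0647482 ] med [0.5481 0.2591 0.2034] lo/hi z [0.0533 0.2034 0.2076] ext [0.068 0.05  0.165]
top yellow 288 [0.50558516 0.18042208 0.06487136] [0.58307968 0.33272868 0.16339657] top edge mean [0.54521642 0.25805693 0.15883499] dir [-0.35220048  0.93592458] yaw 1.9307175227848203 len 0.15866298059714476
 plane normal [-0.9246962  -0.35150553  0.14622179]
scene knob [198 140  14  16 138] [204.34782609 147.63768116] med [0.5011 0.3487 0.2038] lo/hi z [0.0688 0.2038 0.214 ] ext [0.291 0.321 0.153]
 top [0.50166034 0.34848521 0.21211798] [0.5032 0.3514 0.2117] 54
 white 90 [[196, 140, 175], [197, 140, 153], [196, 141, 156], [196, 143, 137], [196, 144, 172], [197, 144, 142], [196, 145, 164], [197, 145, 158], [198, 145, 117], [196, 146, 162], [197, 146, 164], [198, 146, 138]] [0.72703859 0.63950954 0.01729093]
scene ball [234 150  16  12 115] [241.86956522 154.71304348] med [0.5453 0.2551 0.1948] lo/hi z [0.1602 0.1948 0.2063] ext [0.192 0.163 0.141]
scene yellow 645 [0.49985455 0.17676643 0.02094038] [0.70481766 0.89780069 0.16075152] top edge mean [0.54188103 0.25272612 0.15441042] dir [ 0.35487668 -0.93491312] yaw -1.2080141679179757 len 0.1612272306208347
 plane normal [-0.99715827  0.02738398  0.07018198]
```

View pics/crop.png

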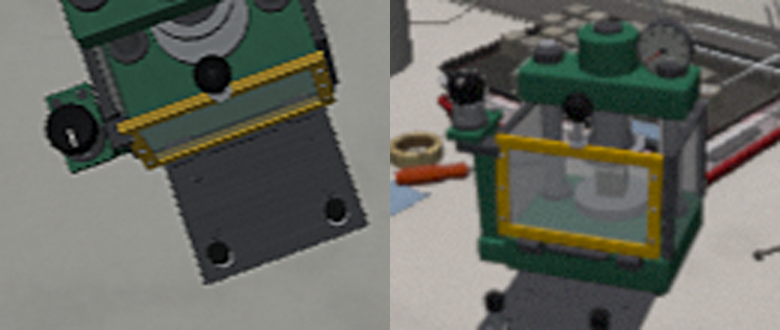

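The crop shows the knob circle at about native (144.3,183.3) in the top view with its white line toward the press front. The ball is at (190.5,164). The guard's top edge direction puts the press yaw at about 0.36 rad.

```bash
python3 - <<'E'
from h import *
t=load("top");s=load("scene")
def circ(S,w,thr):
    m=(win(S,*w)&(S["color"].max(2)<thr)&(S["range_z"]<99)); p,u,v=pts(S,m); k=p[:,2]>.17
    return cv2.minEnclosingCircle(np.c_[u[k],v[k]].astype(np.float32)), (u[k].min(),u[k].max(),v[k].min(),v[k].max())
for n,S,w in(("kt",t,(130,160,168,200)),("bt",t,(180,202,154,176)),("ks",s,(194,218,138,170)),("bs",s,(232,252,146,166))):
    for thr in(45,60): print(n,thr,circ(S,w,thr))
for z in(.211,.2134,.2155): print("knob ray",z,ray(t,144.3,183.3,z).round(4))
print("ball ray",ray(t,190.5,163.5,.193).round(4), "scene",ray(s,241.7,155.5,.193).round(4))
print("tri ball",tri(t,(190.5,163.5),s,(241.7,155.5)).round(4))
# bracket top: green near knob
hsv=cv2.cvtColor(t["color"],cv2.COLOR_RGB2HSV); m=win(t,130,165,166,202)&(hsv[...,0]>55)&(hsv[...,0]<85)&(hsv[...,1]>100)
p,u,v=pts(t,m); print("bracket z",np.percentile(p[:,2],[10,30,50,70,90]).round(4),len(p))
m=win(t,139,149,178,188); p,u,v=pts(t,m); print("knob top z",np.percentile(p[:,2],[10,50,90]).round(4))
g=t["color"][172:198,132:160].max(2); print(g)
E
```

```text
kt 45 (((145.0, 183.5), 10.404426574707031), (np.int64(136), np.int64(154), np.int64(174), np.int64(193)))
kt 60 (((144.087158203125, 182.43577575683594), 11.80102252960205), (np.int64(135), np.int64(154), np.int64(171), np.int64(193)))
bt 45 (((190.0, 164.3333282470703), 6.411899089813232), (np.int64(184), np.int64(196), np.int64(158), np.int64(170)))
bt 60 (((190.0, 164.3333282470703), 6.411899089813232), (np.int64(184), np.int64(196), np.int64(158), np.int64(170)))
ks 45 (((205.2906951904297, 153.08139038085938), 9.659320831298828), (np.int64(199), np.int64(211), np.int64(144), np.int64(162)))
ks 60 (((206.5, 152.5), 10.12432861328125), (np.int64(199), np.int64(212), np.int64(144), np.int64(162)))
bs 45 (((242.0, 151.5), 9.013978004455566), (np.int64(233), np.int64(251), np.int64(150), np.int64(160)))
bs 60 (((241.5, 150.5), 10.511998176574707), (np.int64(232), np.int64(251), np.int64(146), np.int64(160)))
knob ray 0.211 [0.5048 0.3519 0.211 ]
knob ray 0.2134 [0.5043 0.3513 0.2134]
knob ray 0.2155 [0.5039 0.3508 0.2155]
ball ray [0.552 0.259 0.193] scene [0.5481 0.2601 0.193 ]
tri
[... 2456 characters left out ...]
148 148 147 149 148 148 149 152 163 130  66  55  56  55  51  65  64  52
   48  39  68  83  79  87  73  31  60 139]
 [147 148 147 149 148 147 147 148 155 136  97  70  55  46  43  43  39  37
   54  74  88  83  47  33  64 135 167 159]
 [148 148 149 150 149 149 148 148 151 137  89  75  80  84  83  84  85  83
   83  57  14  54 104 148 164 159 153 152]
 [149 148 148 150 150 148 148 149 150 159 129  83  75  79  78  81  61  22
   59  83 133 166 162 156 153 152 150 150]
 [148 149 148 148 148 148 148 149 150 155 135  90  80  68  28  58  83 134
  167 163 158 154 151 152 150 149 149 149]
 [149 149 149 149 148 149 148 150 150 152 159 113  40  64 133 168 162 157
  153 151 151 150 150 150 150 149 151 150]]
```

Emit:
{"op": "servo_tool", "data": {"delta_pos": [[0.3,-0.3,0.3],[0.6,-0.6,0.6],[0.9,-0.95,0.6],[0.9,-0.95,0.6],[0.9,-0.95,0.6]], "delta_rot": [[0,0,0],[0,0,0],[0,0,0],[0,0,0],[0,0,0]], "gripper": 0.65, "force": 40}}

```text
time: 0.6
tool_pos: [0.3229, 0.55, 0.2953]
orientation: [-3.141, -0.0, 2.76]
force: [-0.6, 0.2, 0.3]
opening: 0.0592
finger_force: 0.0
```

```bash
python3 - <<'E'
from h import *
for n,w in(("top",(130,162,166,200)),("scene",(192,220,136,170))):
    S=load(n); p,u,v=pts(S,win(S,*w)); k=(p[:,2]>.208)&(p[:,2]<.219)
    P=p[k]; print(n,k.sum(),"px",u[k].min(),u[k].max(),v[k].min(),v[k].max(),"mean px",u[k].mean(),v[k].mean(),"mean",P.mean(0).round(4),"mid",((P.max(0)+P.min(0))/2).round(4),"ext",np.ptp(P,0).round(4))
    w=(180,202,154,176) if n=="top" else (232,252,144,166)
    p,u,v=pts(S,win(S,*w)&(S["color"].max(2)<70)); k=(p[:,2]>.178)&(p[:,2]<.215); P=p[k]
    f=np.linalg.lstsq(np.c_[2*P,np.ones(len(P))],(P**2).sum(1),rcond=None)[0]; print(" ball fit",f[:3].round(4),np.sqrt(f[3]+f[:3]@f[:3]).round(4),len(P),u[k].mean(),v[k].mean())
E
```

```text
top 208 px 134 150 174 190 mean px 142.1971153846154 182.05769230769232 mean [0.5069 0.3558 0.2135] mid [0.5072 0.357  0.2129] ext [0.0339 0.0335 0.0092]
 ball fit [0.5493 0.2601 0.1956] 0.0126 133 189.90977443609023 164.35338345864662
scene 72 px 199 211 143 149 mean px 205.11111111111111 146.15277777777777 mean [0.503  0.3502 0.2126] mid [0.5047 0.3518 0.2121] ext [0.0332 0.0328 0.0071]
 ball fit [0.5608 0.2858 0.1884] 0.0405 194 242.27835051546393 151.38144329896906
```

Emit:
{"op": "servo_tool", "data": {"delta_pos": [[0.3,-0.3,0.0],[0.6,-0.6,0],[0.9,-0.95,0],[0.9,-0.95,0],[0.9,-0.95,0]], "delta_rot": [[0,0,0],[0,0,0],[0,0,0],[0,0,0],[0,0,0]]}}

```text
time: 1.1
tool_pos: [0.3935, 0.4754, 0.295]
orientation: [-3.141, -0.001, 2.762]
force: [-0.6, 1.2, -1.0]
opening: 0.0566
finger_force: 0.0
```

Emit:
{"op": "servo_tool", "data": {"delta_pos": [[0.3,-0.33,0.0],[0.6,-0.65,0],[0.9,-0.95,0],[0.9,-0.95,0],[0.9,-0.95,0]], "delta_rot": [[0,0,0],[0,0,0],[0,0,0],[0,0,0],[0,0,0]]}}

```text
time: 1.6
tool_pos: [0.465, 0.4006, 0.2951]
orientation: [3.141, -0.002, 2.764]
force: [-1.0, 0.0, 0.4]
opening: 0.0564
finger_force: 0.0
```

Emit:
{"op": "servo_tool", "data": {"delta_pos": [[0.25,-0.3,0.0],[0.5,-0.57,-0.1],[0.5,-0.57,-0.3],[0.5,-0.57,-0.5],[0.5,-0.57,-0.5]], "delta_rot": [[0,0,0],[0,0,0],[0,0,0],[0,0,0],[0,0,0]]}}

```text
time: 2.1
tool_pos: [0.5031, 0.3554, 0.2529]
orientation: [-3.138, -0.004, 2.766]
force: [-0.9, -0.3, -0.1]
opening: 0.0564
finger_force: 0.0
```

Emit:
{"op": "servo_tool", "data": {"delta_pos": [[0,0,-0.2],[0,0,-0.4],[0,0,-0.5],[0,0,-0.5],[0,0,-0.5]], "delta_rot": [[0,0,0],[0,0,0],[0,0,0],[0,0,0],[0,0,0]]}}

```text
time: 2.6
tool_pos: [0.5061, 0.3544, 0.2163]
orientation: [3.14, 0.0, 2.763]
force: [-0.3, 0.4, 0.7]
opening: 0.0566
finger_force: 0.0
```

```bash
python3 - <<'E'
from h import *
from bench import bot
o=bot.get_obs(); print(o["tool_pos"],o["force"],o["joints"])
t=bot.snapshot("top");s=bot.snapshot("scene")
cv2.imwrite("pics/k1.png",np.hstack([cv2.resize(t["color"][130:230,100:230,::-1],None,fx=3,fy=3),cv2.resize(s["color"][100:200,150:280,::-1],None,fx=3,fy=3)]))
E
```

```text
[0.50606213 0.35442147 0.21634727] [-0.29583341  0.44621528  0.65819982] [-0.73036123  0.40100302  0.06843286  1.71642803 -0.03174292  1.02407225
  0.54148883]
```

View pics/k1.png

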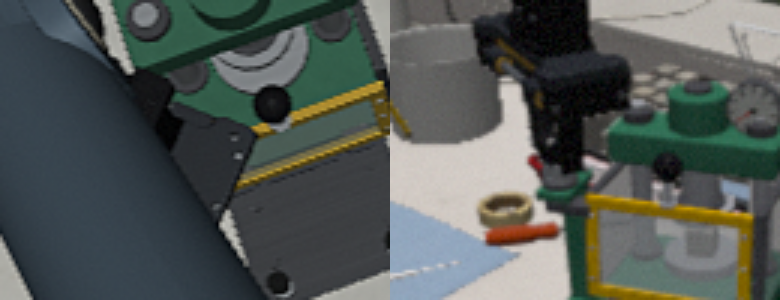

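The gripper straddles the knob at scene crop (560,165) with the sleeve visible below the fingertips, and nothing else is near it. Next I lower it a little and grip.

Emit:
{"op": "servo_tool", "data": {"delta_pos": [[0,0,-0.04],[0,0,-0.04],[0,0,-0.04],[0,0,-0.04],[0,0,-0.04]], "delta_rot": [[0,0,0],[0,0,0],[0,0,0],[0,0,0],[0,0,0]], "gripper": 0.2, "force": 40}}

```text
time: 3.2
tool_pos: [0.5067, 0.3548, 0.2125]
orientation: [3.138, 0.001, 2.762]
force: [3.1, 5.1, -3.1]
opening: 0.0333
finger_force: 40.0
```

Emit:
{"op": "servo_tool", "data": {"delta_pos": [[0.005,0.013,0.04],[0.005,0.013,0.08],[0.005,0.013,0.13],[0.005,0.013,0.175],[0.005,0.013,0.175]], "delta_rot": [[0,0,0],[0,0,0],[0,0,0],[0,0,0],[0,0,0]]}}

```text
time: 3.7
tool_pos: [0.5066, 0.3548, 0.2246]
orientation: [3.141, -0.0, 2.762]
force: [4.7, 4.9, -11.6]
opening: 0.0328
finger_force: 40.0
```

Emit:
{"op": "servo_tool", "data": {"delta_pos": [[0.01,0.01,0.02],[0.01,0.01,0.02],[0.01,0.01,0.02],[0.01,0.01,0.02],[0.01,0.01,0.02]], "delta_rot": [[0,0,0],[0,0,0],[0,0,0],[0,0,0],[0,0,0]]}}

```text
time: 4.2
tool_pos: [0.5068, 0.355, 0.2271]
orientation: [-3.14, -0.001, 2.762]
force: [2.8, 3.8, -13.3]
opening: 0.0329
finger_force: 40.0
```

Emit:
{"op": "servo_tool", "data": {"delta_pos": [[0,0,0],[0,0,0],[0,0,0],[0,0,0],[0,0,0]], "delta_rot": [[0,0,-0.05],[0,0,-0.1],[0,0,-0.15],[0,0,-0.2],[0,0,-0.24]]}}

```text
time: 4.7
tool_pos: [0.5067, 0.3548, 0.2274]
orientation: [-3.14, -0.0, 2.256]
force: [1.7, 1.9, -13.6]
opening: 0.0329
finger_force: 40.0
```

```bash
python3 -c "
from bench import bot
o=bot.get_obs(); print(o['tool_pos'],o['orientation'],o['force'],o['torque'],o['joints'])"
```

```text
[0.50669401 0.35477298 0.22742098] [-3.13967395e+00 -9.69805463e-05  2.25574870e+00] [  1.68463433   1.90135939 -13.55044029] [ 0.5366464  -0.59588164  0.05293158] [-0.80999714  0.39473238  0.17506933  1.70570954 -0.07733463  1.04980765
  0.07548424]
```

Emit:
{"op": "servo_tool", "data": {"delta_pos": [[0,0,0],[0,0,0],[0,0,0],[0,0,-0.03],[0,0,-0.055]], "delta_rot": [[0,0,-0.07],[0,0,-0.14],[0,0,-0.205],[0,0,-0.205],[0,0,-0.205]]}}

```text
time: 5.2
tool_pos: [0.5066, 0.3548, 0.2233]
orientation: [-3.14, 0.001, 1.833]
force: [-0.0, 0.7, -10.9]
opening: 0.033
finger_force: 40.0
```

Emit:
{"op": "servo_tool", "data": {"delta_pos": [[0,0,0],[0,0,0],[0,0,0],[0,0,0],[0,0,0]], "delta_rot": [[0,0,0],[0,0,0],[0,0,0],[0,0,0],[0,0,0]]}}

```text
time: 5.7
tool_pos: [0.5067, 0.3548, 0.2232]
orientation: [-3.14, 0.0, 1.83]
force: [-2.4, -0.1, -12.6]
opening: 0.0333
finger_force: 40.0
```

Emit:
{"op": "servo_tool", "data": {"delta_pos": [[0,0,-0.01],[0,0,-0.02],[0,0,-0.02],[0,0,-0.02],[0,0,-0.02]], "delta_rot": [[0,0,0],[0,0,0],[0,0,0],[0,0,0],[0,0,0]]}}

```text
time: 6.2
tool_pos: [0.5069, 0.3549, 0.2218]
orientation: [-3.14, 0.0, 1.83]
force: [-3.9, -1.6, -10.9]
opening: 0.0333
finger_force: 40.0
```

Emit:
{"op": "servo_tool", "data": {"delta_pos": [[0,0,-0.01],[0,0,-0.02],[0,0,-0.02],[0,0,-0.02],[0,0,-0.02]], "delta_rot": [[0,0,0],[0,0,0],[0,0,0],[0,0,0],[0,0,0]]}}

```text
time: 6.7
tool_pos: [0.5069, 0.3549, 0.2205]
orientation: [-3.14, 0.0, 1.83]
force: [-5.6, -1.7, -8.8]
opening: 0.0332
finger_force: 40.0
```

Emit:
{"op": "servo_tool", "data": {"delta_pos": [[0,0,-0.01],[0,0,-0.015],[0,0,-0.015],[0,0,-0.015],[0,0,-0.015]], "delta_rot": [[0,0,0],[0,0,0],[0,0,0],[0,0,0],[0,0,0]]}}

```text
time: 7.2
tool_pos: [0.507, 0.3549, 0.2202]
orientation: [-3.141, -0.0, 1.83]
force: [-6.7, -2.4, -4.8]
opening: 0.0329
finger_force: 40.0
```

```bash
python3 -c "
from bench import bot
o=bot.get_obs(); print(o['tool_pos'],o['orientation'],o['force'],o['torque'],o['joints'])"
```

```text
[0.50700382 0.35492329 0.22018963] [-3.1406860e+00 -1.9108834e-04  1.8297662e+00] [-6.7468943  -2.42450437 -4.77038924] [-0.73986697  1.64041154  0.08585256] [-0.87508213  0.40550012  0.26352862  1.71750195 -0.12037265  1.03514362
 -0.31134962]
```

Emit:
{"op": "servo_tool", "data": {"delta_pos": [[0,0,0],[0,0,0],[0,0,0],[0,0,0],[0,0,0]], "delta_rot": [[0,0,0],[0,0,0],[0,0,0],[0,0,0],[0,0,0]], "gripper": 0.62}}

```text
time: 7.7
tool_pos: [0.5086, 0.3557, 0.2204]
orientation: [3.138, -0.001, 1.83]
force: [-0.4, -0.3, -0.1]
opening: 0.0535
finger_force: 0.0
```

Emit:
{"op": "servo_tool", "data": {"delta_pos": [[0,0,0],[0,0,0.2],[0,0,0.4],[0,0,0.6],[0,0,0.8]], "delta_rot": [[0,0,0],[0,0,0],[0,0,0],[0,0,0],[0,0,0]]}}

```text
time: 8.2
tool_pos: [0.5076, 0.3552, 0.2839]
orientation: [3.141, -0.0, 1.83]
force: [0.0, -1.1, 0.2]
opening: 0.054
finger_force: 0.0
```

Emit:
{"op": "servo_tool", "data": {"delta_pos": [[0,0,0.05],[0.05,-0.1,0.05],[0.1,-0.3,0.05],[0.2,-0.5,0.05],[0.25,-0.6,0.05]], "delta_rot": [[0,0,-0.07],[0,0,-0.14],[0,0,-0.21],[0,0,-0.28],[0,0,-0.35]]}}

```text
time: 8.7
tool_pos: [0.5284, 0.3054, 0.2875]
orientation: [3.14, -0.0, 1.089]
force: [-0.1, 0.6, 0.5]
opening: 0.0542
finger_force: 0.0
```

Emit:
{"op": "servo_tool", "data": {"delta_pos": [[0.1,-0.2,0],[0.28,-0.58,0.0],[0.28,-0.58,0],[0.28,-0.58,0],[0.28,-0.58,0]], "delta_rot": [[0,0,-0.07],[0,0,-0.14],[0,0,-0.21],[0,0,-0.28],[0,0,-0.352]]}}

```text
time: 9.2
tool_pos: [0.5501, 0.2606, 0.2873]
orientation: [-3.142, -0.001, 0.354]
force: [0.1, -0.1, 0.0]
opening: 0.0538
finger_force: 0.0
```

```bash
python3 - <<'E'
from h import *
from bench import bot
t=bot.snapshot("top");s=bot.snapshot("scene"); np.savez("s1.npz",**s)
o=bot.get_obs(); print(o["tool_pos"],o["orientation"],o["force"],o["joints"])
p,u,v=pts(s,win(s,196,214,130,150)); k=(p[:,2]>.205)&(p[:,2]<.235)&(abs(p[:,0]-.505)<.02)&(abs(p[:,1]-.353)<.02); print("knob top z",np.percentile(p[k,2],[50,80,95]).round(4),p[k].mean(0))
p0,u,v=pts(load("scene"),win(s,196,214,130,150)); k=(p0[:,2]>.205)&(p0[:,2]<.235)&(abs(p0[:,0]-.505)<.02)&(abs(p0[:,1]-.353)<.02);print("before",np.percentile(p0[k,2],[50,80,95]).round(4))
cv2.imwrite("pics/b1.png",np.hstack([cv2.resize(t["color"][130:230,100:230,::-1],None,fx=3,fy=3),cv2.resize(s["color"][100:200,180:310,::-1],None,fx=3,fy=3)]))
E
```

```text
[0.54997596 0.260829   0.28718765] [ 3.14103576e+00 -4.53946996e-04  3.60569434e-01] [-0.73296449  0.28351668  0.75979923] [-0.96343465  0.36259932  0.60291936  1.67729033 -0.21962025  1.16979803
 -1.51492822]
knob top z [0.2181 0.221  0.2217] [0.50135547 0.34825613 0.2164633 ]
before [0.2131 0.2138 0.2148]
```

View pics/b1.png

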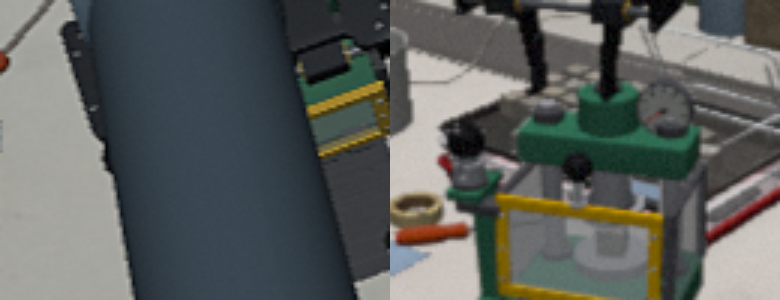

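The knob's top now stands about 7 mm higher, so it is parked. The open fingers hang symmetrically over the ball, at (577,165) in the right-hand crop.

Emit:
{"op": "servo_tool", "data": {"delta_pos": [[0,0,-0.3],[0,0,-0.6],[0,0,-0.9],[0,0,-0.9],[0,0,-0.9]], "delta_rot": [[0,0,0],[0,0,0],[0,0,0],[0,0,0],[0,0,0]]}}

```text
time: 9.8
tool_pos: [0.5501, 0.2609, 0.2155]
orientation: [3.141, -0.0, 0.362]
force: [0.2, 0.7, 0.1]
opening: 0.0542
finger_force: 0.0
```

Emit:
{"op": "servo_tool", "data": {"delta_pos": [[0,0,-0.1],[0,0,-0.2],[0,0,-0.2],[0,0,-0.2],[0,0,-0.2]], "delta_rot": [[0,0,0],[0,0,0],[0,0,0],[0,0,0],[0,0,0]]}}

```text
time: 10.3
tool_pos: [0.55, 0.2608, 0.1995]
orientation: [3.142, -0.001, 0.36]
force: [-0.6, -0.2, 0.1]
opening: 0.0541
finger_force: 0.0
```

Emit:
{"op": "servo_tool", "data": {"delta_pos": [[0,0,0],[0,0,0],[0,0,0],[0,0,0],[0,0,0]], "delta_rot": [[0,0,0],[0,0,0],[0,0,0],[0,0,0],[0,0,0]], "gripper": 0.2, "force": 20}}

```text
time: 10.8
tool_pos: [0.5502, 0.2598, 0.1992]
orientation: [3.14, -0.0, 0.36]
force: [0.4, -2.4, -0.4]
opening: 0.0263
finger_force: 20.0
```

```bash
python3 - <<'E'
import numpy as np
f=lambda t:np.array([(-142*np.sin(t-.122)-17.3)*.936,(-142*np.sin(t-.122)-17.3)*.352,142*np.cos(t-.122)-140.9])/80
for a,b in((0,.3),(.3,.7),(.7,1.1),(1.1,1.45),(1.45,1.693)):
    print(a,b,[(f(a+(b-a)*k/5)-f(a)).round(3).tolist() for k in range(1,6)])
E
```

```text
0 0.3 [[-0.099, -0.037, 0.01], [-0.199, -0.075, 0.013], [-0.298, -0.112, 0.01], [-0.398, -0.15, 0.001], [-0.496, -0.187, -0.015]]
0.3 0.7 [[-0.13, -0.049, -0.031], [-0.257, -0.097, -0.072], [-0.38, -0.143, -0.125], [-0.499, -0.188, -0.188], [-0.614, -0.231, -0.26]]
0.7 1.1 [[-0.108, -0.041, -0.082], [-0.21, -0.079, -0.173], [-0.305, -0.115, -0.273], [-0.392, -0.147, -0.381], [-0.47, -0.177, -0.495]]
1.1 1.45 [[-0.062, -0.023, -0.105], [-0.116, -0.044, -0.215], [-0.163, -0.061, -0.329], [-0.203, -0.076, -0.445], [-0.235, -0.088, -0.565]]
1.45 1.693 [[-0.018, -0.007, -0.084], [-0.031, -0.012, -0.169], [-0.041, -0.015, -0.255], [-0.047, -0.018, -0.341], [-0.049, -0.018, -0.427]]
```

Emit:
{"op": "servo_tool", "data": {"delta_pos": [[-0.1,-0.037,0.01],[-0.2,-0.075,0.013],[-0.3,-0.112,0.01],[-0.4,-0.15,0.0],[-0.496,-0.187,-0.015]], "delta_rot": [[0,0,0],[0,0,0],[0,0,0],[0,0,0],[0,0,0]]}}

```text
time: 11.3
tool_pos: [0.5095, 0.2444, 0.1979]
orientation: [3.14, 0.0, 0.36]
force: [3.5, -5.2, -3.4]
opening: 0.0266
finger_force: 20.0
```

Emit:
{"op": "servo_tool", "data": {"delta_pos": [[-0.13,-0.049,-0.031],[-0.257,-0.097,-0.072],[-0.38,-0.143,-0.125],[-0.5,-0.188,-0.188],[-0.614,-0.231,-0.26]], "delta_rot": [[0,0,0],[0,0,0],[0,0,0],[0,0,0],[0,0,0]]}}

```text
time: 11.8
tool_pos: [0.4603, 0.2258, 0.1768]
orientation: [3.14, -0.0, 0.36]
force: [4.4, -5.4, -4.5]
opening: 0.0271
finger_force: 20.0
```

Emit:
{"op": "servo_tool", "data": {"delta_pos": [[-0.108,-0.045,-0.082],[-0.21,-0.085,-0.173],[-0.305,-0.122,-0.273],[-0.392,-0.155,-0.381],[-0.47,-0.185,-0.495]], "delta_rot": [[0,0,0],[0,0,0],[0,0,0],[0,0,0],[0,0,0]]}}

```text
time: 12.3
tool_pos: [0.4228, 0.2115, 0.1373]
orientation: [3.141, -0.0, 0.36]
force: [3.3, -4.4, -3.0]
opening: 0.0265
finger_force: 20.0
```

Emit:
{"op": "servo_tool", "data": {"delta_pos": [[-0.062,-0.023,-0.105],[-0.116,-0.044,-0.215],[-0.163,-0.061,-0.329],[-0.203,-0.076,-0.445],[-0.235,-0.088,-0.565]], "delta_rot": [[0,0,0],[0,0,0],[0,0,0],[0,0,0],[0,0,0]]}}

```text
time: 12.8
tool_pos: [0.404, 0.2044, 0.092]
orientation: [3.141, -0.0, 0.36]
force: [3.4, -5.6, -2.0]
opening: 0.0269
finger_force: 20.0
```

Emit:
{"op": "servo_tool", "data": {"delta_pos": [[-0.018,-0.007,-0.084],[-0.031,-0.012,-0.169],[-0.041,-0.015,-0.255],[-0.047,-0.018,-0.341],[-0.049,-0.018,-0.427]], "delta_rot": [[0,0,0],[0,0,0],[0,0,0],[0,0,0],[0,0,0]]}}

```text
time: 13.3
tool_pos: [0.4002, 0.203, 0.0581]
orientation: [3.141, 0.0, 0.359]
force: [-1.9, -7.7, 28.7]
opening: 0.0264
finger_force: 20.1
```

```bash
python3 - <<'E'
from h import *
from bench import bot
t=bot.snapshot("top");s=bot.snapshot("scene")
o=bot.get_obs(); print(o["tool_pos"],o["force"],o["opening"])
cv2.imwrite("pics/g1.png",np.hstack([cv2.resize(t["color"][150:260,120:250,::-1],None,fx=3,fy=3),cv2.resize(s["color"][130:240,160:290,::-1],None,fx=3,fy=3)]))
E
```

```text
[0.40028454 0.20297889 0.05803014] [ 2.92284392 -5.63862308 -2.61051848] 0.02676120221423177
```

View pics/g1.png

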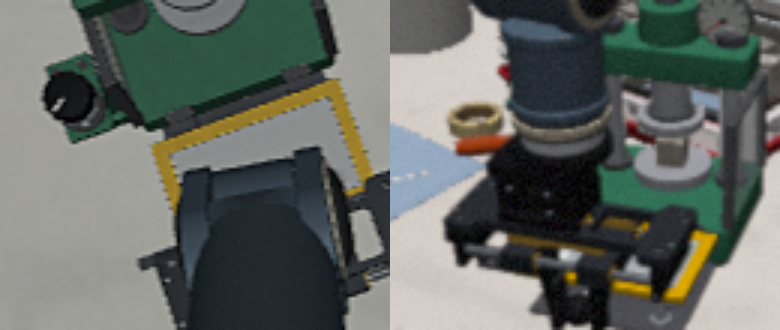

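The guard appears flat with the gripper over the ball, and the knob has turned and is raised. I press down slightly to confirm it is on its stops.

Emit:
{"op": "servo_tool", "data": {"delta_pos": [[0,0,-0.005],[0,0,-0.01],[0,0,-0.015],[0,0,-0.02],[0,0,-0.02]], "delta_rot": [[0,0,0],[0,0,0],[0,0,0],[0,0,0],[0,0,0]]}}

```text
time: 13.9
tool_pos: [0.4003, 0.2031, 0.0576]
orientation: [-3.141, 0.0, 0.359]
force: [-1.0, -8.1, 13.5]
opening: 0.0263
finger_force: 20.1
```

Emit:
{"op": "servo_tool", "data": {"delta_pos": [[0,0,0.01],[0,0,0.01],[0,0,0.01],[0,0,0.01],[0,0,0.01]], "delta_rot": [[0,0,0],[0,0,0],[0,0,0],[0,0,0],[0,0,0]], "gripper": 0.62}}

```text
time: 14.4
tool_pos: [0.4004, 0.2045, 0.0573]
orientation: [-3.141, 0.0, 0.361]
force: [-0.3, -0.6, -0.1]
opening: 0.0523
finger_force: 0.0
```

Emit:
{"op": "servo_tool", "data": {"delta_pos": [[0,0,0],[0,0,0.1],[0,0,0.3],[0,0,0.6],[0,0,0.9]], "delta_rot": [[0,0,0],[0,0,0],[0,0,0],[0,0,0],[0,0,0]]}}

```text
time: 14.9
tool_pos: [0.4006, 0.2037, 0.1304]
orientation: [3.141, 0.001, 0.36]
force: [0.3, 0.7, 0.5]
opening: 0.0536
finger_force: 0.0
```

Emit:
{"op": "servo_tool", "data": {"delta_pos": [[0,0,0.3],[0,0,0.6],[0,0,0.9],[0,0,0.9],[0,0,0.9]], "delta_rot": [[0,0,0],[0,0,0],[0,0,0],[0,0,0],[0,0,0]]}}

```text
time: 15.4
tool_pos: [0.4006, 0.2041, 0.2018]
orientation: [-3.141, -0.001, 0.36]
force: [-0.3, 0.4, -0.6]
opening: 0.0541
finger_force: 0.0
```

```bash
python3 - <<'E'
from h import *
from bench import bot
t=bot.snapshot("top");s=bot.snapshot("scene")
o=bot.get_obs(); print(o["tool_pos"],o["force"],o["opening"])
hsv=cv2.cvtColor(s["color"],cv2.COLOR_RGB2HSV)
m=(hsv[...,0]>18)&(hsv[...,0]<32)&(hsv[...,1]>150)&(hsv[...,2]>80)&win(s,190,300,170,250)
p,_,_=pts(s,m); k=p[:,2]<.2; print("frame z",np.percentile(p[k,2],[5,25,50,75,95]).round(4))
p,u,v=pts(s,win(s,196,214,130,150)); k=(p[:,2]>.205)&(p[:,2]<.235)&(abs(p[:,0]-.505)<.02)&(abs(p[:,1]-.353)<.02); print("knob top z",np.percentile(p[k,2],[50,80,95]).round(4))
cv2.imwrite("pics/end.png",np.hstack([cv2.resize(t["color"][150:260,120:250,::-1],None,fx=3,fy=3),cv2.resize(s["color"][130:240,160:290,::-1],None,fx=3,fy=3)]))
E
```

```text
[0.39997238 0.20366509 0.2006704 ] [ 0.23110857  0.31083553 -0.32238305] 0.05385494480249164
frame z [0.0511 0.0552 0.0563 0.0571 0.0581]Traceback (most recent call last):
  File "<stdin>", line 8, in <module>
    return _quantile_unchecked(
        a, q, axis, out, overwrite_input, method, keepdims, weights)
    return _ureduce(a,
                    func=_quantile_ureduce_func,
    ...<5 lines>...
                    overwrite_input=overwrite_input,
                    method=method)
    r = func(a, **kwargs)
    result = _quantile(arr,
                       quantiles=q,
    ...<2 lines>...
                       out=out,
                       weights=wgt)
    slices_having_nans = np.isnan(arr[-1, ...])
                                  ~~~^^^^^^^^^
IndexError: index -1 is out of bounds for axis 0 with size 0
```

```bash
python3 - <<'E'
from h import *
from bench import bot
t=bot.snapshot("top")
p,u,v=pts(t,win(t,134,152,172,192)); k=(p[:,2]>.205)&(p[:,2]<.24); z=p[k,2]; print("knob top z",len(z),np.median(z) if len(z) else None)
if len(z)>30 and .217<np.median(z)<.225: print(bot.close_job())
E
```

```text
knob top z 236 0.22089734357336688
the job is handed in; nothing more can be done
None
```

The job is handed in. The knob is parked in its rest notch, about 7 mm up by camera. The guard lies flat on its stops, and the hand is clear of everything. The cubes and brush were not rechecked at the end, but the arm never went near them. I have not seen the judge's verdict.

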